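# Photograph a parts bin for the stock record

## Robot

A 7-joint arm with a two-finger parallel gripper is mounted at the origin on a cart in front of the work surface, level with it; the furniture and walls round the work are solid. World frame = base frame: x ahead of the robot, y to its left, z up, the work surface at z = 0. Lengths are in mm, angles in rad, forces in N, time in s.
With the tool pointing down it reaches from about 400 to 850 mm from the base axis. Payload 6.9 kg.
Tool frame: the origin (TCP) lies on the centre line of the jaws, within the pads' length; the fingertips stand 19 mm ahead of it and the grasp point (between the pads) is the TCP; z points along the fingers, y is the direction in which the jaws open and shut (so a half turn about z gives the same grasp; the last joint's range is limited). The gripper opens to 85 mm and grips with 20 to 120 N. Pads are 22 mm wide; open, the fingers measure 114 mm over their backs; the gripper's body (76 mm by 85 mm) begins 54 mm behind the grasp point. The pads swing forward as they close: fully open they stand 13 mm farther back than shut.
Start: joints at [1.254, 0.507, -0.238, 1.5, 0.126, 1.149, -0.155], TCP at [255.848, -570.223, 250.275] pointing down, gripper open.
Joint ranges: [-3.08, 3.08], [-0.24, 2.05], [-1.43, 1.35], [0, 2.5], [-1.52, 4.66], [0.17, 1.96], [-2.89, 2.89]. Speed limits (rad/s): [2.39, 2.39, 3.14, 3.14, 3.14, 3.14, 3.14].

## Interface

Orientations are given as a unit quaternion [w, x, y, z].
In Python, from workcell import telemetry, get_image, workorder, recognise, regions_of, mark_of gives the robot as it stands. The module is installed in compiled form; this text tells all that it offers.
- The arm moves only by the tool play_rows, never from a script. Its argument "rows" is one flat list of numbers, 5 for each row, row after row: the closure, from 0 (fully open) to 1 (shut), then the shift along the tool's x, y, z in m, then the turn about the tool's z in rad. A call has exactly 10 rows; each row is the pose to reach, as a shift and turn from the pose measured when the call began, along the tool's axes at that moment; what a row does not reach only later rows make up. A row lasts 1/8 s, in which the tool goes at most 62.5 mm and 10.7 degrees, less where a joint would pass 70% of its speed; a pose out of reach is approached as far as the arm can. A call with a gripper value outside its range is refused whole. The fingers move at their own pace and stop on an object; "newtons" is the grip in N (left out, the last holds). Time passes only in rows, so rows that repeat a pose let the fingers close, or fill a call up. It gives the time, the measured TCP pose, the force and the opening at its end, in the units of the state.
- telemetry.read_state(): the state, without advancing time (a new reading comes with each control period).
- get_image(name): name is "scene" or "side" or "wrist"; returns a dict with "pixels" (384x512x3 uint8, blue, green, red), "K" (3x3 intrinsics, pixels), "extrinsics" (4x4, takes a point from camera to world coordinates). Camera axes: x right, y up, looking along -z (the intrinsics and any distortion apply to the point x, -y, -z); pixel columns grow to the right and rows downward; lengths in mm; the calibration is good to about 2 mm. A picture is of the moment at which its call begins. There is no depth.
- workorder.hand_in(): hands the job in, once; it reports no verdict.
Trained networks look in the newest picture that a camera, given by its name, has taken for a name from the list of things; names that differ only in an ending like _2 or _b are one class to them, and where a whole thing is asked for, a point or a joint stands for the part that bears it (a point fixed in the world has none). Each returns a list of dicts, best first, with "confidence" (0 to 1); they miss things now and then, are a little off and sometimes report something else, mostly with a low value. They report only what shows in the picture. A call takes as long as a camera call. They do not tell look-alikes from the thing itself.
- recognise(target, camera): "extent" ([left, top, right, bottom] in pixels, round what is visible of it).
- regions_of(target, camera): "mask" (384x512 bool, what is visible of it) and "extent" ([left, top, right, bottom] in pixels, round what is visible of it).
- mark_of(target, camera): "pixel" ([column, row] in pixels: a listed point, or the origin of a listed thing).
The state is a dict: "time": time; "joint_positions": joint angles; "qvel": joint speeds; "effort": joint torques, N m; "eef_pos": TCP position; "tcp_rot": TCP orientation; "contact_force": force on the tool from outside, world axes, zero at the start; "torque": the same for the moment, N m; "grip_width": finger opening in mm.
Only numpy, scipy, OpenCV 4.12 (cv2) and the standard library are available. Lean on these libraries where they do the work, as an engineer would, in place of code of your own. Each camera call takes 0.05 s, during which the arm holds its last target.

## Task

Photograph the yellow bin for the stock record: lift it straight up out of its interlocked row, keeping it level and leaving the grey bins standing where they are, and set it down squarely inside the white outline on the photo stand's mat. Only then press the red release button on top of the camera head down to its halfway stop, wait there about a second while the camera focuses, press on until it is fully down to take the picture, and let it come back up. Leave the bin on the mat and do not disturb the other things on the bench.

Things in the scene. Friction and masses are not known exactly. Their poses are not given: they have to be found in the camera images.
- yellow_bin_center (a point): Open yellow plastic bin with brass inserts, 0.2 kg: body 56 mm long (its x), 50 wide (y), 48 high (z up); point at its centre, 24 mm up. It stands at one of the two inner places of a straight row of four such bins (along y, 51 mm pitch), so only its end faces at -x (white card) and +x, 56 mm apart, are free to grip. See grey_bin_mid for the interlock.
- grey_bin_mid_center (a point): Grey bin of the same shape, 0.28 kg, at the other inner place; centre, 24 mm up. Interlock of all the bins: a T tongue (38 mm high) stands 9 mm out of the +y side and sits with 1 to 2 mm play in an upright T slot, open above and below, in the next bin's -y side. A bin comes out only straight up, and is free once raised 46 mm.
- grey_bin_left_center (a point): Grey bin of the same shape, 0.28 kg, loose on the bench: the +y end of the row. Centre of its body, 24 mm above its underside.
- grey_bin_right_center (a point): Grey bin of the same shape, 0.28 kg, loose on the bench: the -y end of the row. Centre of its body, 24 mm above its underside.
- outline (a point): Centre of the white rectangle printed on the photo stand's grey mat, at the mat surface, 7 mm above the bench; z up. Inside its lines it is 88 mm along x, 86 mm along y. The bin may stand either way round in it.
- photo_stand: Fixed stand; origin below the outline's centre at bench level, same axes. Base plate 124 mm (x), y from +70 to -230 mm. Column at y = -188 mm, pale camera head on it (86 x 80 mm) centred at y = -165 mm, 160 to 206 mm above the bench. Its lens and light bars look down at the mat and reach out to y = -100 mm at 115 mm above the bench.
- button_top (a point): Middle of the flat top of the red release button, 30 mm across, on the camera head. Released it is 222 mm above the bench, 16 mm above the head's top. Pressed straight down, two stages of 5 mm each: 1.5 N starts it, 4 N brings it to a firm halfway stop (5 mm); it stays there until the push passes 12 N; 16 N brings it fully down (10 mm, hard stop). Springs back up.
- release_stage1 (a joint): First stage of the button: 0 released, 0.005 (m) at the halfway stop and beyond it.
- release_stage2 (a joint): Second stage of the button, added to the first: 0 up to the halfway stop, 0.005 (m) fully down.
- stapler_mid (a point): Black desk stapler, 34 x 135 x 48 mm, a bystander behind the work; point 24 mm up at its middle, long axis y.
- marker_blue_mid (a point): White and blue marker pen, 12 x 138 x 12 mm, a bystander lying between the row of bins and the photo stand; its middle, long axis y.
- stamp_mid (a point): Rubber stamp with a wooden handle, 26 x 50 x 68 mm, a bystander behind the photo stand; its middle, 34 mm up.
- tape_measure_mid (a point): Yellow tape measure, 35 x 75 x 62 mm, a bystander at the right edge of the bench; its middle, 31 mm up.
There are look-alikes about, which are no part of the job. Leave any blue or purple look-alike of the part that bears grey_bin_mid_center alone.

How it is judged:
By the outcome, as a careful person would: the job done as asked, in the order asked, and still so for the second after the job is handed in, with the robot touching nothing.
It also fails if it takes over 69 s, if anything falls off the work surface, if the arm or the gripper's body presses on something with over 40 N, if the wrist force passes 120 N, or if a joint passes its speed limit or range.

## Working session

There is one attempt and no reset: what is moved stays moved. The work goes in short steps, Python scripts to look and compute and a tool call to move; the robot and the scene stay as the last step left them, time stands still between calls to the robot, and variables do not carry over. Pictures are saved under pics/ and viewed, and the job is handed in when it is done.

Besides the shell and the picture viewer there is one more tool, called after ">>>" as a command line: name --argument value ..., lists and objects as JSON in quotes. play_rows: Moves the arm, as the interface text tells. Its arguments: {"type":"object","properties":{"rows":{"type":"array"},"newtons":{"type":"number"}},"required":["rows"]}

```bash
mkdir -p pics
cat > h.py <<'E'
import numpy as np, cv2
from workcell import telemetry, get_image, workorder, recognise, regions_of, mark_of
def proj(im,P):
    E=np.array(im["extrinsics"]);K=np.array(im["K"]);P=np.atleast_2d(P)
    c=(np.linalg.inv(E)@np.c_[P,np.ones(len(P))].T)[:3]
    return np.c_[K[0,0]*c[0]/-c[2]+K[0,2],K[1,1]*-c[1]/-c[2]+K[1,2]]
def ray(im,px,z):
    E=np.array(im["extrinsics"]);K=np.array(im["K"])
    d=np.array([(px[0]-K[0,2])/K[0,0],-(px[1]-K[1,2])/K[1,1],-1.])
    d=E[:3,:3]@d;o=E[:3,3]
    return o+d*(z-o[2])/d[2]
E
python3 - <<'E'
from h import *
s=telemetry.read_state()
for k in s: print(k,np.round(s[k],4))
Z=dict(yellow_bin_center=24,grey_bin_mid_center=24,grey_bin_left_center=24,grey_bin_right_center=24,outline=7,button_top=222,stapler_mid=24,marker_blue_mid=6,stamp_mid=34,tape_measure_mid=31)
for c in ["scene","side","wrist"]:
    im=get_image(c);cv2.imwrite(f"pics/{c}0.png",im["pixels"]);print(c,[k for k in im], np.round(im["K"],1).tolist(),np.round(im["extrinsics"],2).tolist())
    for n,z in Z.items():
        for m in mark_of(n,c)[:3]:
            print(n,np.round(m["pixel"],1),round(m["confidence"],2),np.round(ray(im,m["pixel"],z),1))
E
```

```text
time 0.0
joint_positions [ 1.2545  0.5083 -0.2375  1.5011  0.1257  1.1489 -0.1548]
qvel [-0.     -0.0005  0.0004  0.0002  0.0004  0.0008  0.0011]
effort [-4.00000e-04 -6.20587e+01 -2.18610e+00 -2.49657e+01  1.29000e-02
  1.18000e-02  0.00000e+00]
eef_pos [ 255.6328 -569.8206  249.449 ]
tcp_rot [-9.000e-04  9.778e-01  2.093e-01 -2.000e-04]
contact_force [-0.5266  0.2959 -0.368 ]
torque [-0.0554 -0.0167 -0.0019]
grip_width 85.1694
scene ['pixels', 'K', 'extrinsics'] [[435.8, 0.0, 259.7], [0.0, 435.8, 196.5], [0.0, 0.0, 1.0]] [[-0.48, 0.52, -0.71, -370.83], [-0.88, -0.28, 0.39, 465.72], [0.0, 0.81, 0.59, 937.21], [0.0, 0.0, 0.0, 1.0]]
yellow_bin_center [173.5 289.3] 0.82 [460.5 281.3  24. ]
grey_bin_mid_center [141.2 272.5] 0.9 [565.3 341.1  24. ]
grey_bin_mid_center [193.9 284.3] 0.8 [450.8 225.2  24. ]
grey_bin_mid_center [203.7 252.7] 0.59 [555.4 152.   24. ]
grey_bin_left_center [159. 299.] 0.79 [446.5 327.1  24. ]
grey_bin_right_center [208.4 277.8] 0.72 [454. 180.  24.]
outline [267. 242.] 0.75 [522.  -48.9   7. ]
button_top [317.2 174.2] 0.5 [ 506.2 -210.   222. ]
stapler_mid [23
[... 828 characters left out ...]
75.  223.4] 0.68 [516.1 -50.8   7. ]
outline [256.9 284.7] 0.39 [459.8 210.5   7. ]
button_top [295.2 151.5] 0.42 [ 510.1 -199.4  222. ]
button_top [281.2 255.2] 0.31 [372.  244.1 222. ]
button_top [222.6 205.7] 0.28 [597.7 146.1 222. ]
stapler_mid [272.3 225.6] 0.66 [513.5 -21.4  24. ]
stapler_mid [223.4 202.7] 0.59 [725.5 -52.9  24. ]
marker_blue_mid [280.9 258.4] 0.52 [435.   85.4   6. ]
stamp_mid [233.4 180.2] 0.69 [ 749.7 -175.    34. ]
stamp_mid [238.3 315.5] 0.36 [452.3 340.4  34. ]
wrist ['pixels', 'K', 'extrinsics'] [[280.2, 0.0, 254.4], [0.0, 280.2, 186.9], [0.0, 0.0, 1.0]] [[0.41, 0.88, 0.25, 316.87], [-0.91, 0.39, 0.11, -542.79], [-0.0, -0.27, 0.96, 375.42], [0.0, 0.0, 0.0, 1.0]]
```

Run:
```python
import cv2
a=cv2.imread("pics/scene0.png")[150:340,110:390];b=cv2.imread("pics/side0.png")[130:340,150:350]
cv2.imwrite("pics/c0.png",cv2.resize(a,None,fx=2.8,fy=2.8,interpolation=2));cv2.imwrite("pics/c1.png",cv2.resize(b,None,fx=2.8,fy=2.8,interpolation=2))
```

```text
(no output)
```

View pics/c0.png

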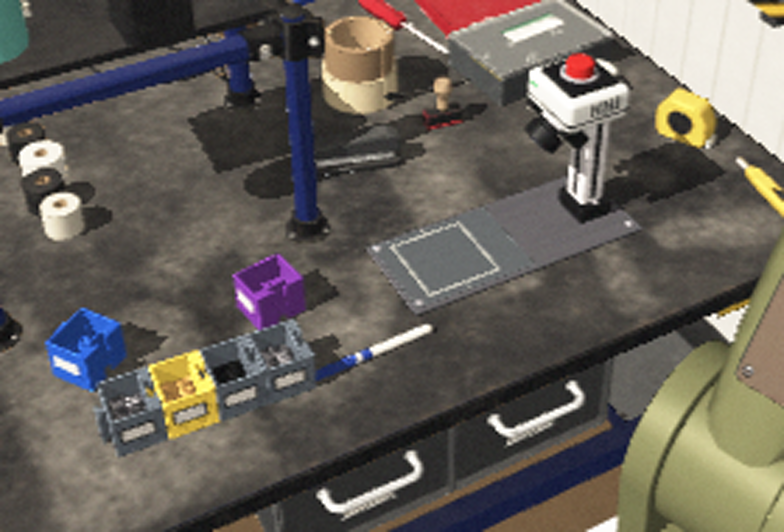

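View pics/c1.png

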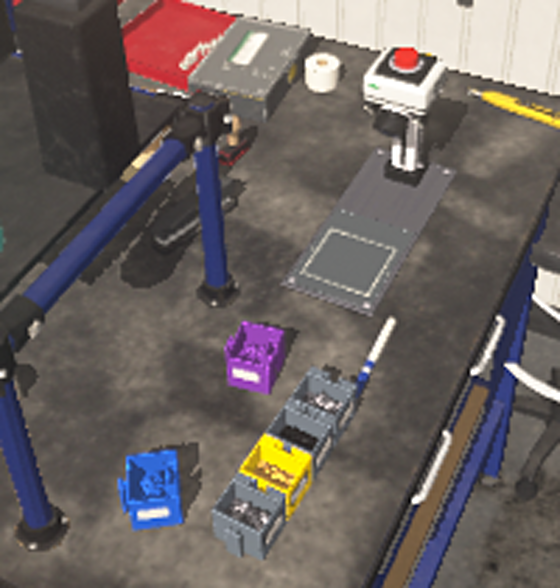

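View pics/scene0.png

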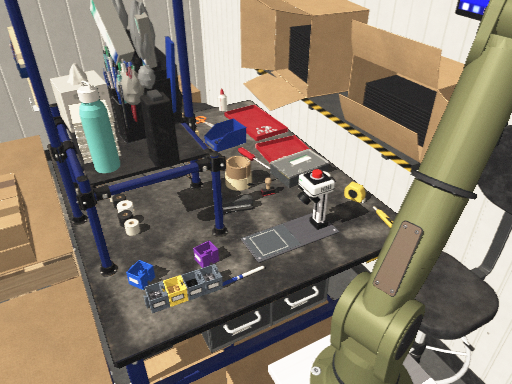

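```bash
cat >> h.py <<'E'
def tri(obs):
    A=[];b=[]
    for im,px in obs:
        o=np.array(im["extrinsics"])[:3,3];d=ray(im,px,-500)-o;d/=np.linalg.norm(d);M=np.eye(3)-np.outer(d,d);A.append(M);b.append(M@o)
    A=np.vstack(A);b=np.hstack(b);p=np.linalg.lstsq(A,b,rcond=None)[0]
    return p,np.linalg.norm(A@p-b)
E
python3 - <<'E'
from h import *
a=get_image("scene");b=get_image("side")
def C(px,o): return (px[0]/2.8+o[0],px[1]/2.8+o[1])
A=lambda *p:C(p,(110,150));B=lambda *p:C(p,(150,130))
for n,p,q in [("post foot",A(308,230),B(216,292)),("post top joint",A(302,35),B(203,118)),("yel topcentre",None,None)]:
    if p: print(n,tri([(a,p),(b,q)]), ray(a,p,0),ray(b,q,0))
print("left foot",ray(b,B(38,530),0), ray(a,(108,268),0))
# outline inner corners
for n,p in [("out",[(390,245),(461,222),(499,268),(430,296)])]:
    P=np.array([ray(a,A(*k),7)[:2] for k in p]);print(P.round(1),P.mean(0))
P=np.array([ray(b,B(*k),7)[:2] for k in [(330,228),(397,241),(369,298),(303,270)]]);print(P.round(1),P.mean(0))
for n in ["yellow_bin_center","grey_bin_mid_center","grey_bin_left_center","grey_bin_right_center","outline","button_top"]:
    ma=mark_of(n,"scene");mb=mark_of(n,"side")
    for x in ma[:3]:
        for y in mb[:3]:
            p,r=tri([(a,x["pixel"]),(b,y["pixel"])])
            if r<12: print(n,p.round(1),round(r,1))
E
```

```text
post foot (array([650.05274299,  56.81133789,  -5.52584693]), np.float64(0.2622701981346119)) [644.28016172  59.04155583   0.        ] [647.00383856  61.44762714   0.        ]
post top joint (array([651.4741025 ,  47.8750436 , 259.50350472]), np.float64(1.1323963510681532)) [1044.61892682 -113.23104562    0.        ] [ 839.28096729 -240.19368084    0.        ]
left foot [647.81421025 422.94106894   0.        ] [655.20951042 419.38182463   0.        ]
[[ 567.8   -9.5]
 [ 563.9 -101.3]
 [ 475.   -98.8]
 [ 472.8   -9.2]] [519.89734525 -54.71531217]
[[ 564.8  -96.2]
 [ 476.6 -110.5]
 [ 469.9   -3.4]
 [ 563.3  -12.2]] [518.62070142 -55.54775622]
yellow_bin_center [442.  286.   38.2] 3.0
grey_bin_mid_center [446.7 224.5  34.4] 5.4
grey_bin_mid_center [548.6 350.5  31.6] 7.6
grey_bin_mid_center [540.1 158.6  32.9] 1.2
grey_bin_left_center [466.9 321.2   8.8] 5.1
grey_bin_right_center [443.1 174.5  28.1] 8.0
outline [516.  -42.5  17. ] 1.4
button_top [ 524.7 -215.1  216.1] 2.4
```

>>> play_rows --rows '[0, 0.02, -0.02, -0.05, -0.05, 0, 0.07, -0.075, -0.09, -0.2, 0, 0.12, -0.13, -0.09, -0.35, 0, 0.17, -0.18, -0.09, -0.5, 0, 0.22, -0.235, -0.09, -0.65, 0, 0.27, -0.29, -0.09, -0.8, 0, 0.32, -0.34, -0.09, -0.95, 0, 0.37, -0.39, -0.09, -1.1, 0, 0.4, -0.43, -0.09, -1.148, 0, 0.41, -0.44, -0.09, -1.148]'

```text
time: 3.6
eef_pos: [444.3, -16.9, 340.7]
tcp_rot: [0.001, 0.707, 0.707, 0.0]
contact_force: [1.7, -0.3, -0.2]
grip_width: 85.5
```

```bash
cat >> h.py <<'E'
def pose():
    s=telemetry.read_state();w,x,y,z=s["tcp_rot"]
    from scipy.spatial.transform import Rotation as R
    M=R.from_quat([x,y,z,w]).as_matrix();return np.array(s["eef_pos"]),M,s
def rel(target,ang=None):
    p,M,s=pose();d=M.T@(np.array(target)-p)
    a=np.degrees(np.arctan2(M[1,0],M[0,0]))
    print("t",round(s["time"],2),"pos",p.round(1),"toolx",round(a,2),"tilt",M[:,2].round(3),"w",round(s["grip_width"],1),"F",np.round(s["contact_force"],1),"q",np.round(s["joint_positions"],2)); print("shift m",(d/1000).round(4), "turn", None if ang is None else round(np.radians(a-ang),4))
E
python3 - <<'E'
from h import *
im=get_image("wrist");cv2.imwrite("pics/w1.png",im["pixels"])
rel([455,245,260],90)
for m in mark_of("outline","wrist"): print(m, ray(im,m["pixel"],7))
E
```

```text
t 3.65 pos [445.9  -7.4 341.4] toolx 90.48 tilt [ 0.004  0.005 -1.   ] w 85.1 F [1.9 7.4 0.9] q [ 0.6   0.2  -0.78  1.77  0.14  1.23 -0.21]
shift m [0.252  0.0109 0.0826] turn 0.0084
{'pixel': [298.9, 173.5], 'confidence': 0.68} [518.48367606 -54.17598774   7.        ]
```

View pics/w1.png

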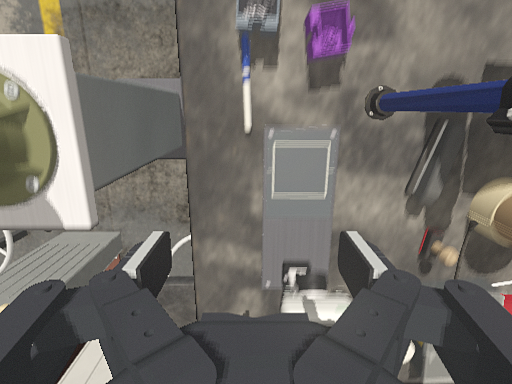

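>>> play_rows --rows '[0, 0.03, 0, 0, 0, 0, 0.08, 0.005, 0.01, 0, 0, 0.13, 0.01, 0.03, 0, 0, 0.18, 0.011, 0.05, 0.008, 0, 0.22, 0.011, 0.07, 0.008, 0, 0.24, 0.011, 0.08, 0.008, 0, 0.252, 0.011, 0.082, 0.008, 0, 0.252, 0.011, 0.082, 0.008, 0, 0.252, 0.011, 0.082, 0.008, 0, 0.252, 0.011, 0.082, 0.008]'

```text
time: 4.95
eef_pos: [454.3, 240.1, 260.3]
tcp_rot: [0.0, 0.707, 0.707, 0.002]
contact_force: [-0.4, 0.1, -0.6]
grip_width: 85.2
```

Run:
```python
from h import *
im=get_image("wrist");cv2.imwrite("pics/w2.png",im["pixels"])
np.savez("w2.npz",E=im["extrinsics"],K=im["K"])
rel([455,283,30],90)
for n in ["yellow_bin_center","grey_bin_mid_center","grey_bin_left_center","grey_bin_right_center"]:
  for m in mark_of(n,"wrist"): print(n,m, ray(im,m["pixel"],24))
for m in recognise("yellow_bin_center","wrist"):print(m)
```

```text
t 5.0 pos [454.2 240.3 260.3] toolx 90.02 tilt [ 0.003  0.003 -1.   ] w 85.2 F [0.4 0.4 1.1] q [ 0.03  0.4  -0.82  1.77  0.32  1.1  -0.89]
shift m [4.210e-02 1.000e-04 2.304e-01] turn 0.0004
yellow_bin_center {'pixel': [253.1, 130.4], 'confidence': 0.78} [452.49390933 282.02027585  24.        ]
grey_bin_mid_center {'pixel': [253.5, 170.2], 'confidence': 0.75} [452.97643054 230.50263748  24.        ]
grey_bin_mid_center {'pixel': [320.3, 227.1], 'confidence': 0.74} [546.15002748 149.42676056  24.        ]
grey_bin_left_center {'pixel': [256.5, 88.8], 'confidence': 0.8} [456.68822868 331.93456333  24.        ]
grey_bin_left_center {'pixel': [251.6, 173.2], 'confidence': 0.39} [450.46455319 226.45922018  24.        ]
grey_bin_right_center {'pixel': [247.6, 208.3], 'confidence': 0.66} [444.88215345 177.3297343   24.        ]
```

View pics/w2.png

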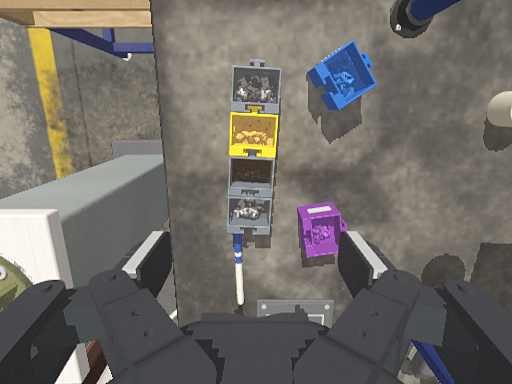

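Run:
```python
import cv2
a=cv2.imread("pics/w2.png")[55:245,215:290]
cv2.imwrite("pics/w2c.png",cv2.resize(a,None,fx=3.1*2.5/2.5,fy=3.1,interpolation=cv2.INTER_CUBIC))
a=cv2.imread("pics/w2.png")[95:170,215:300]
cv2.imwrite("pics/w2d.png",cv2.resize(a,None,fx=8,fy=8,interpolation=cv2.INTER_CUBIC))
```

```text
(no output)
```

View pics/w2c.png

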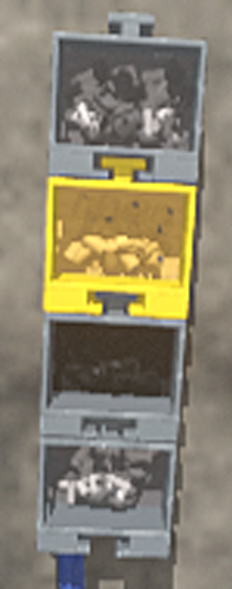

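View pics/w2d.png

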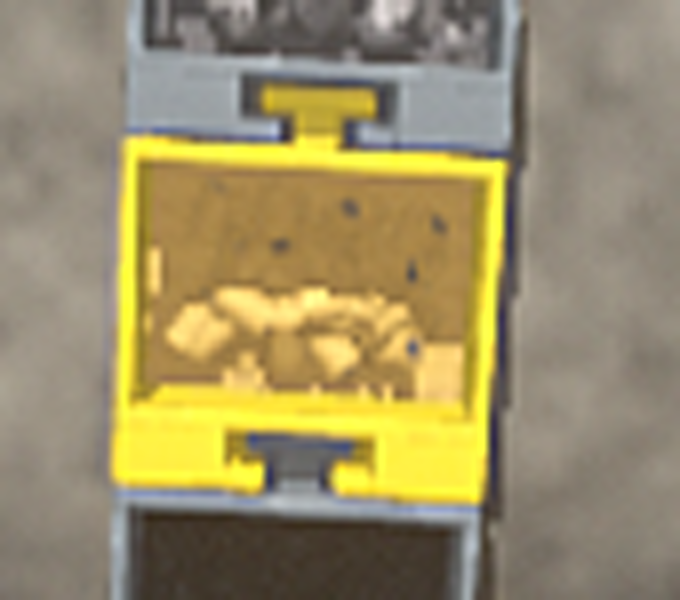

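Run:
```python
from h import *
d=np.load("w2.npz");im=dict(extrinsics=d["E"],K=d["K"])
P=np.array([ray(im,(215+u/8-.0,95+v/8),48)[:2] for u,v in [(123,138),(507,160),(112,480),(485,503)]])
print(P.round(1),P.mean(0))
ex=(P[1]-P[0]+P[3]-P[2])/2; ey=(P[0]-P[2]+P[1]-P[3])/2
print(np.linalg.norm(ex),np.degrees(np.arctan2(ex[1],ex[0])),np.linalg.norm(ey),np.degrees(np.arctan2(-ey[0],ey[1])))
# row: left edge points at crop w2c (3.1x, off 215,55)
L=np.array([ray(im,(215+u/3.1,55+v/3.1),48)[:2] for u,v in [(52,40),(48,180),(42,320),(38,550)]])
R=np.array([ray(im,(215+u/3.1,55+v/3.1),48)[:2] for u,v in [(205,40),(194,186),(184,325),(171,555)]])
print(L.round(1),R.round(1))
c=(P.mean(0));rel([c[0],c[1],100],90+np.degrees(np.arctan2(ex[1],ex[0])))
```

```text
[[426.1 304.5]
 [482.  301.4]
 [423.3 254.4]
 [479.9 250.9]] [452.81491313 277.78928361]
56.36916440233482 -3.364603738310726 50.33407167272154 -2.826213799352334
[[428.7 352.4]
 [426.2 303.6]
 [422.6 250.5]
 [418.6 152.6]] [[483.9 352.5]
 [481.1 301.4]
 [478.4 248.5]
 [474.8 150.2]]
t 5.25 pos [453.9 241.  260. ] toolx 90.09 tilt [ 0.003  0.003 -1.   ] w 85.1 F [-0.7  0.4  1. ] q [ 0.03  0.4  -0.82  1.77  0.32  1.1  -0.89]
shift m [ 0.0363 -0.0015  0.1602] turn 0.0603
```

>>> play_rows --rows '[0, 0.02, -0.001, 0.03, 0.03, 0, 0.036, -0.0015, 0.07, 0.053, 0, 0.0365, -0.0015, 0.11, 0.053, 0, 0.0365, -0.0015, 0.14, 0.053, 0, 0.0365, -0.0015, 0.15, 0.053, 0, 0.0365, -0.0015, 0.15, 0.053, 0, 0.0365, -0.0015, 0.15, 0.053, 0, 0.0365, -0.0015, 0.15, 0.053, 0, 0.0365, -0.0015, 0.15, 0.053, 0, 0.0365, -0.0015, 0.15, 0.053]'

```text
time: 6.5
eef_pos: [452.9, 277.9, 110.5]
tcp_rot: [-0.0, 0.725, 0.689, 0.002]
contact_force: [-0.2, -0.0, -0.6]
grip_width: 85.4
```

Run:
```python
from h import *
im=get_image("wrist");
pts=[]
c=np.array([452.8,277.8]);t=np.radians(-3);e1=np.array([np.cos(t),np.sin(t)]);e2=np.array([-e1[1],e1[0]])
Q=np.array([np.r_[c+e1*28*a+e2*25*b,48] for a,b in [(-1,1),(1,1),(1,-1),(-1,-1)]])
v=cv2.resize(im["pixels"],None,fx=1.5,fy=1.5)
for p in proj(im,Q): cv2.circle(v,tuple(int(k*1.5) for k in p),3,(0,0,255),1)
cv2.imwrite("pics/w3.png",v)
rel([452.8,277.8,28],87)
```

```text
t 6.55 pos [452.8 277.9 110.3] toolx 87.05 tilt [ 0.003  0.003 -1.   ] w 85.4 F [ 0.1  0.1 -0.6] q [-0.15  0.59 -0.68  1.93  0.52  0.8  -1.17]
shift m [-0.0004 -0.0003  0.0823] turn 0.0008
```

View pics/w3.png

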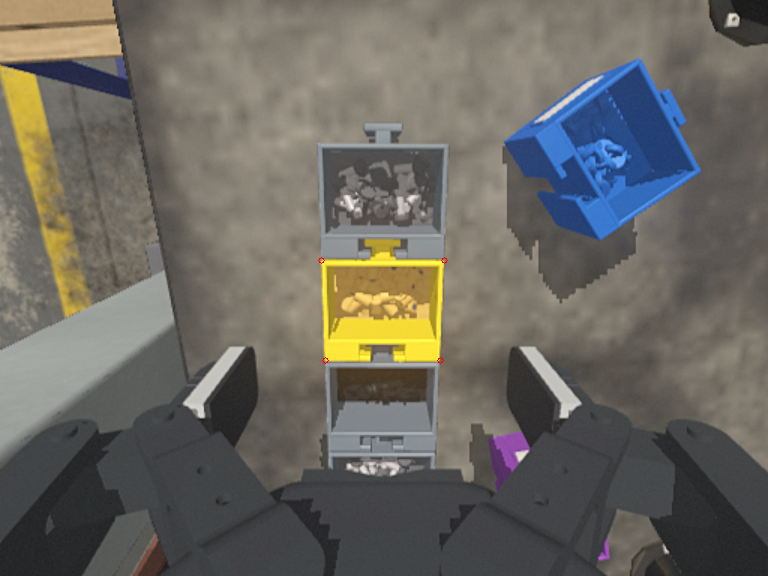

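>>> play_rows --rows '[0, 0, 0, 0.02, 0, 0, 0, 0, 0.045, 0, 0, 0, 0, 0.065, 0, 0, 0, 0, 0.077, 0, 0, 0, 0, 0.082, 0, 0, 0, 0, 0.082, 0, 0, 0, 0, 0.082, 0, 0.15, 0, 0, 0.082, 0, 0.25, 0, 0, 0.082, 0, 0.35, 0, 0, 0.082, 0]' --newtons 40

```text
time: 7.8
eef_pos: [453.2, 278.2, 28.7]
tcp_rot: [0.0, 0.725, 0.689, 0.002]
contact_force: [0.3, -1.1, 1.5]
grip_width: 55.6
```

Run:
```python
from h import *
im=get_image("wrist");cv2.imwrite("pics/w4.png",im["pixels"])
rel([452.8,277.8,28],87)
```

```text
t 7.85 pos [453.2 278.2  28.6] toolx 87.04 tilt [ 0.004  0.003 -1.   ] w 55.9 F [ 0.3 -0.4  2.6] q [-0.23  0.7  -0.57  2.    0.64  0.62 -1.28]
shift m [-0.0004 -0.0004  0.0006] turn 0.0007
```

View pics/w4.png

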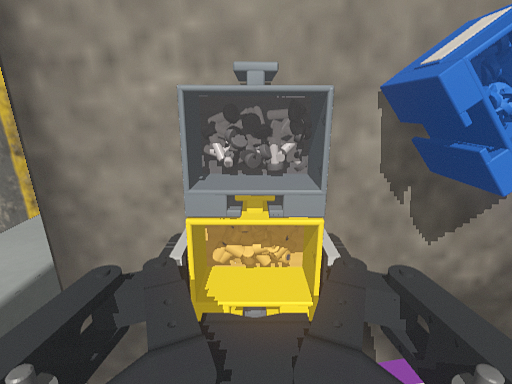

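>>> play_rows --rows '[0.6, 0, 0, 0, 0, 0.6, 0, 0, 0, 0, 0.6, 0, 0, 0, 0, 0.6, 0, 0, -0.002, 0, 0.6, 0, 0, -0.006, 0, 0.6, 0, 0, -0.011, 0, 0.6, 0, 0, -0.017, 0, 0.6, 0, 0, -0.023, 0, 0.6, 0, 0, -0.029, 0, 0.6, 0, 0, -0.035, 0]' --newtons 50

```text
time: 9.1
eef_pos: [453.1, 278.0, 64.1]
tcp_rot: [0.0, 0.725, 0.689, 0.002]
contact_force: [0.1, 0.4, -2.2]
grip_width: 55.1
```

Run:
```python
from h import *
im=get_image("side");cv2.imwrite("pics/s5.png",cv2.resize(im["pixels"][220:350,180:310],None,fx=4,fy=4,interpolation=2))
rel([453.2,278.2,130],87)
```

```text
t 9.15 pos [453.4 278.3  64.7] toolx 87.04 tilt [ 0.004  0.004 -1.   ] w 55.4 F [ 0.8 -0.9 -2.3] q [-0.19  0.65 -0.63  1.97  0.59  0.7  -1.23]
shift m [ 0.0002  0.0001 -0.0653] turn 0.0007
```

View pics/s5.png

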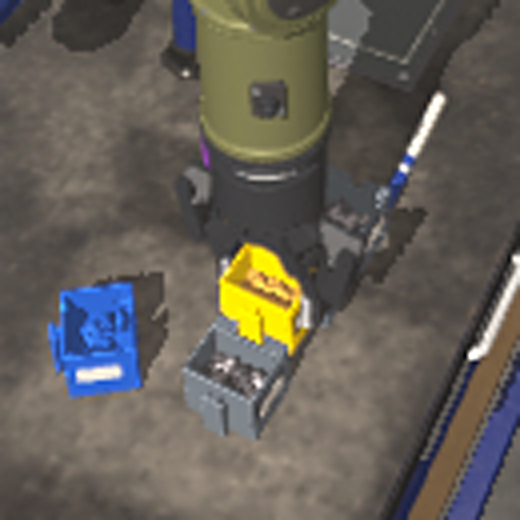

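>>> play_rows --rows '[0.6, 0, 0, -0.006, 0, 0.6, 0, 0, -0.012, 0, 0.6, 0, 0, -0.018, 0, 0.6, 0, 0, -0.026, 0, 0.6, 0, 0, -0.036, 0, 0.6, 0, 0, -0.05, 0, 0.6, 0, 0, -0.065, 0, 0.6, 0, 0, -0.08, 0, 0.6, 0, 0, -0.085, 0, 0.6, 0, 0, -0.085, 0]'

```text
time: 10.4
eef_pos: [453.2, 278.0, 150.1]
tcp_rot: [0.0, 0.725, 0.689, 0.003]
contact_force: [0.3, 0.1, -3.1]
grip_width: 55.4
```

Run:
```python
from h import *
im=get_image("wrist");cv2.imwrite("pics/w6.png",im["pixels"])
im=get_image("side");cv2.imwrite("pics/s6.png",cv2.resize(im["pixels"][180:350,170:330],None,fx=3.5,fy=3.5,interpolation=2))
rel([519,-54,150],90)
```

```text
t 10.5 pos [452.9 277.7 149.4] toolx 87.03 tilt [ 0.004  0.003 -1.   ] w 55.3 F [-0.4 -0.  -3. ] q [-0.12  0.54 -0.72  1.89  0.46  0.88 -1.12]
shift m [-0.3278  0.0832 -0.0015] turn -0.0518
```

View pics/s6.png

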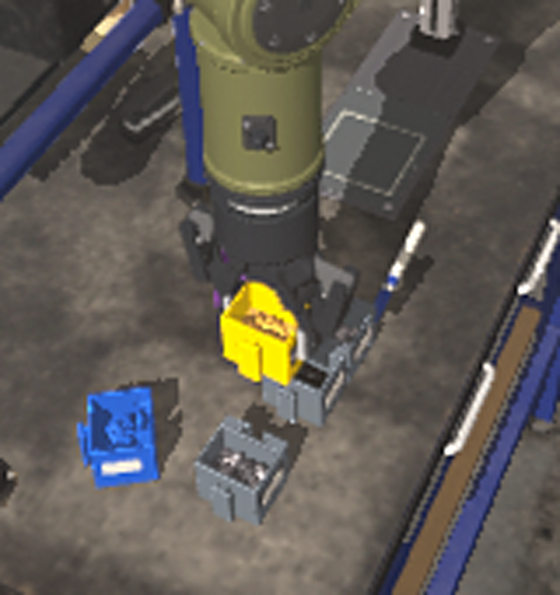

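View pics/w6.png

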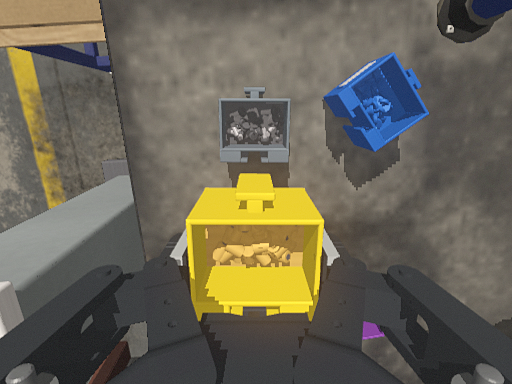

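>>> play_rows --rows '[0.6, -0.015, 0.004, 0, 0, 0.6, -0.05, 0.013, 0, -0.01, 0.6, -0.095, 0.024, 0, -0.02, 0.6, -0.14, 0.036, 0, -0.03, 0.6, -0.185, 0.047, 0, -0.04, 0.6, -0.23, 0.058, 0, -0.052, 0.6, -0.27, 0.069, 0, -0.052, 0.6, -0.305, 0.077, 0, -0.052, 0.6, -0.325, 0.082, 0, -0.052, 0.6, -0.328, 0.083, 0, -0.052]'

```text
time: 11.75
eef_pos: [518.2, -56.9, 147.8]
tcp_rot: [-0.0, 0.708, 0.706, 0.002]
contact_force: [-0.0, 0.7, -2.5]
grip_width: 55.6
```

Run:
```python
from h import *
rel([519,-54,150],90)
for i,n in enumerate(["wrist","scene"]):
    im=get_image(n);np.savez(n+"7.npz",E=im["extrinsics"],K=im["K"]);cv2.imwrite(f"pics/{n}7.png",im["pixels"])
    rel([519,-54,80],90)
    v=im["pixels"] if n=="wrist" else im["pixels"][150:300,190:390]
    f=1.5 if n=="wrist" else 4
    cv2.imwrite(f"pics/{n}7v.png",cv2.resize(v,None,fx=f,fy=f,interpolation=2))
```

```text
t 11.75 pos [518.2 -56.9 147.8] toolx 89.79 tilt [ 0.002  0.003 -1.   ] w 55.6 F [-0.   0.7 -2.5] q [ 0.57  0.54 -0.76  1.91  0.48  0.88 -0.44]
shift m [ 0.0029  0.0008 -0.0022] turn -0.0037
t 11.8 pos [518.3 -55.6 148.1] toolx 89.88 tilt [ 0.003  0.003 -1.   ] w 55.7 F [-0.5 -0.7 -1.9] q [ 0.57  0.54 -0.76  1.91  0.48  0.88 -0.44]
shift m [0.0014 0.0005 0.0681] turn -0.0021
t 11.85 pos [518.3 -54.3 148.3] toolx 89.97 tilt [ 0.003  0.004 -1.   ] w 55.1 F [ 0.  -0.5 -1.7] q [ 0.57  0.54 -0.76  1.91  0.48  0.87 -0.44]
shift m [0.0001 0.0005 0.0683] turn -0.0005
```

View pics/wrist7v.png

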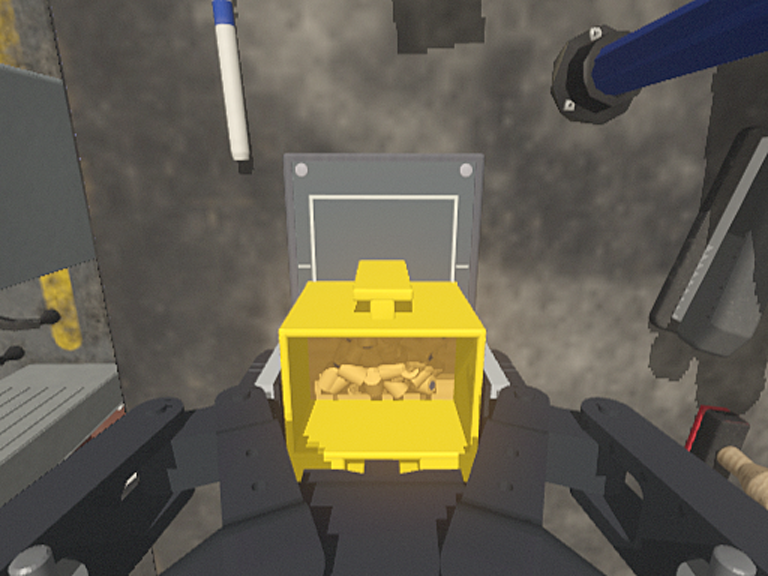

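View pics/scene7v.png

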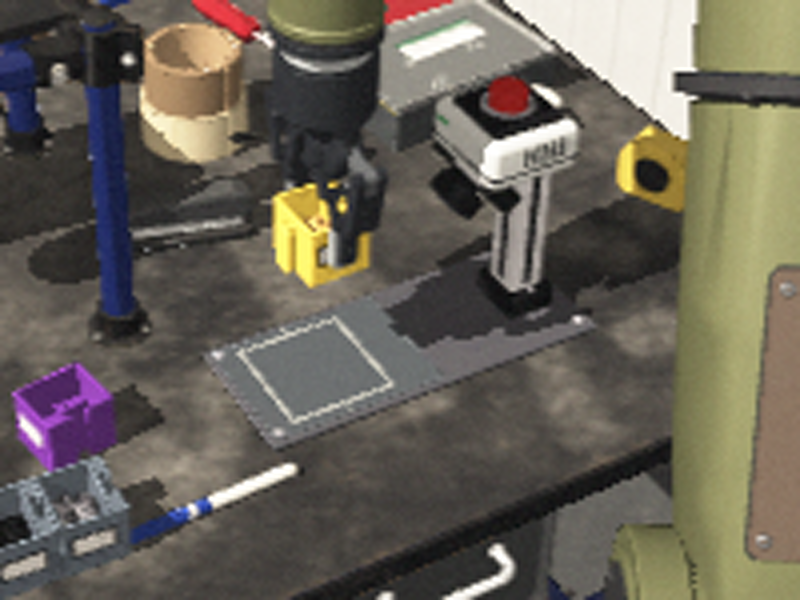

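Run:
```python
from h import *
d=np.load("wrist7.npz");im=dict(extrinsics=d["E"],K=d["K"])
for u,v in [(312,197),(458,197),(286,154),(482,154),(305,266),(462,266),(313,280),(457,280)]: print((u,v),ray(im,(u/1.5,v/1.5),7).round(1))
d=np.load("scene7.npz");im=dict(extrinsics=d["E"],K=d["K"])
P=np.array([ray(im,(190+u/4,150+v/4),7)[:2] for u,v in [(238,352),(337,318),(393,383),(293,422)]]);print(P.round(1),P.mean(0))
P=np.array([ray(im,(190+u/4,150+v/4),222)[:2] for u,v in [(506,90)]]);print(P.round(1))
```

```text
(312, 197) [474.4  -9.    7. ]
(458, 197) [565.3  -9.3   7. ]
(286, 154) [459.8  16.7   7. ]
(482, 154) [578.7  16.3   7. ]
(305, 266) [467.7 -53.1   7. ]
(462, 266) [569.9 -53.5   7. ]
(313, 280) [472.5 -62.6   7. ]
(457, 280) [567.1 -63.    7. ]
[[565.3  -9. ]
 [563.6 -99.7]
 [474.8 -98.8]
 [474.1  -8.8]] [519.47581556 -54.06981697]
[[ 514.9 -213.5]]
```

>>> play_rows --rows '[0.6, 0, 0.001, 0.01, 0, 0.6, 0, 0.001, 0.03, 0, 0.6, 0, 0.001, 0.05, 0, 0.6, 0, 0.001, 0.07, 0, 0.6, 0, 0.001, 0.085, 0, 0.6, 0, 0.001, 0.095, 0, 0.6, 0, 0.001, 0.101, 0, 0.6, 0, 0.001, 0.104, 0, 0.6, 0, 0.001, 0.105, 0, 0.6, 0, 0.001, 0.105, 0]'

```text
time: 13.1
eef_pos: [519.9, -54.1, 43.6]
tcp_rot: [0.0, 0.707, 0.707, 0.003]
contact_force: [-0.5, 0.1, -2.1]
grip_width: 55.6
```

Run:
```python
from h import *
for i,n in enumerate(["wrist","scene"]):
    im=get_image(n)
    v=im["pixels"] if n=="wrist" else im["pixels"][150:300,190:390]
    f=1.5 if n=="wrist" else 4
    cv2.imwrite(f"pics/{n}8v.png",cv2.resize(v,None,fx=f,fy=f,interpolation=2))
rel([519.5,-54,35.7],90)
```

```text
t 13.2 pos [519.9 -54.   43.6] toolx 89.97 tilt [ 0.004  0.004 -1.   ] w 55.3 F [ 0.3  0.7 -2.8] q [ 0.47  0.68 -0.63  2.01  0.65  0.65 -0.59]
shift m [-0.     -0.0004  0.0079] turn -0.0006
```

View pics/wrist8v.png

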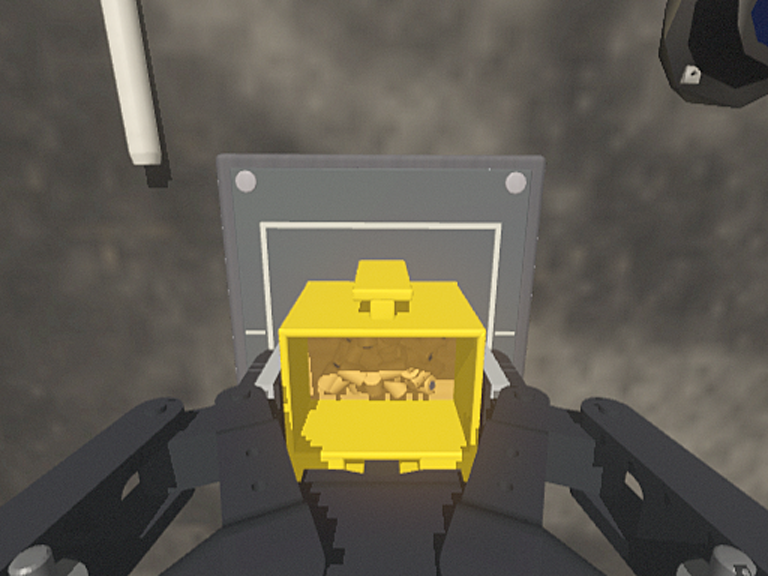

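View pics/scene8v.png

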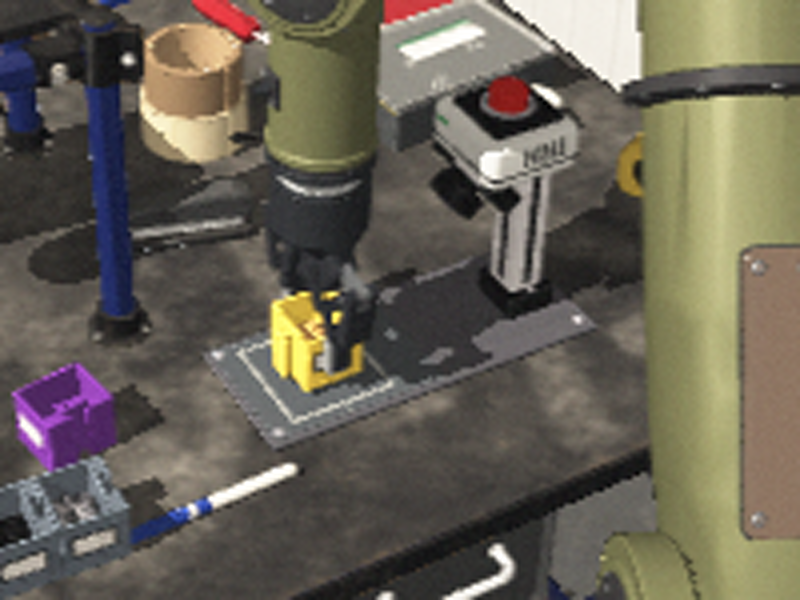

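>>> play_rows --rows '[0.6, 0, 0, 0.002, 0, 0.6, 0, 0, 0.004, 0, 0.6, 0, 0, 0.006, 0, 0.6, 0, 0, 0.007, 0, 0.6, 0, 0, 0.0078, 0, 0.6, 0, 0, 0.0085, 0, 0.6, 0, 0, 0.0085, 0, 0.6, 0, 0, 0.0085, 0, 0.6, 0, 0, 0.0085, 0, 0.6, 0, 0, 0.0085, 0]'

```text
time: 14.45
eef_pos: [519.9, -54.0, 35.8]
tcp_rot: [0.0, 0.707, 0.707, 0.003]
contact_force: [-1.4, 0.0, 8.0]
grip_width: 55.5
```

>>> play_rows --rows '[0.3, 0, 0, 0, 0, 0.2, 0, 0, 0, 0, 0.1, 0, 0, 0, 0, 0, 0, 0, 0, 0, 0, 0, 0, 0, 0, 0, 0, 0, -0.01, 0, 0, 0, 0, -0.03, 0, 0, 0, 0, -0.06, 0, 0, 0, 0, -0.1, 0, 0, 0, 0, -0.14, 0]'

```text
time: 15.7
eef_pos: [519.0, -54.2, 177.6]
tcp_rot: [0.0, 0.707, 0.707, 0.003]
contact_force: [0.6, 0.1, -0.1]
grip_width: 85.0
```

Run:
```python
from h import *
rel([519.5,-54,300],90)
for i,n in enumerate(["wrist","side"]):
    im=get_image(n);np.savez(n+"9.npz",E=im["extrinsics"],K=im["K"])
    v=im["pixels"] if n=="wrist" else im["pixels"][150:350,190:350]
    f=1.5 if n=="wrist" else 3
    cv2.imwrite(f"pics/{n}9v.png",cv2.resize(v,None,fx=f,fy=f,interpolation=2))
```

```text
t 15.7 pos [519.  -54.2 177.6] toolx 89.99 tilt [ 0.004  0.003 -1.   ] w 85.0 F [ 0.6  0.1 -0.1] q [ 0.59  0.51 -0.79  1.87  0.44  0.94 -0.41]
shift m [ 0.0006  0.001  -0.1224] turn -0.0002
```

View pics/wrist9v.png

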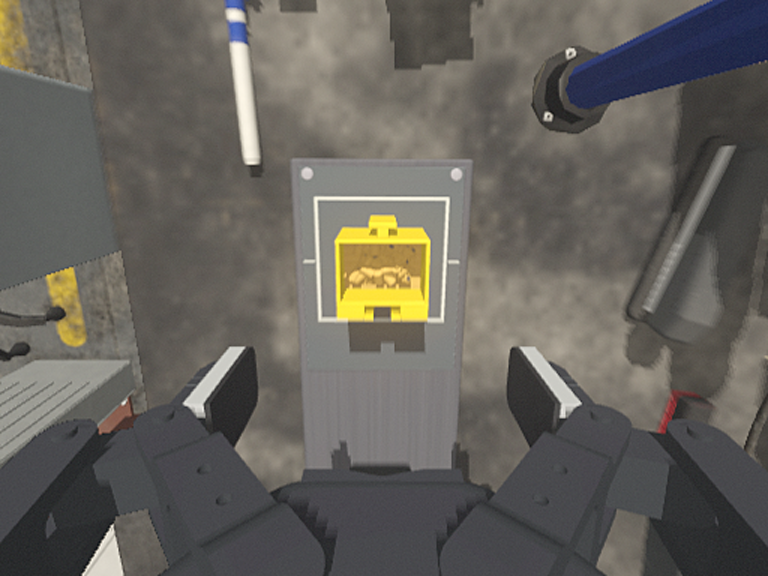

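View pics/side9v.png

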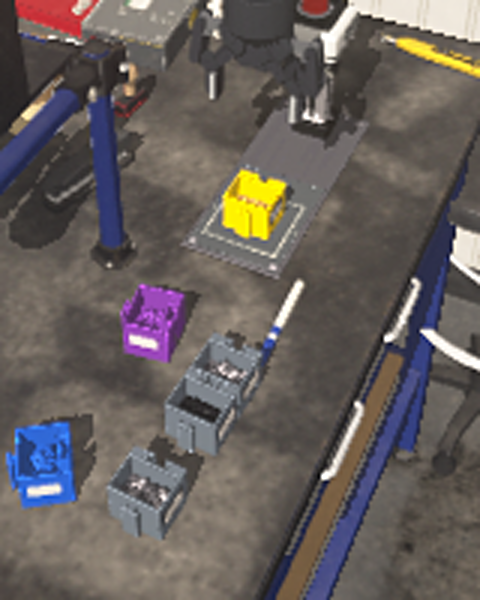

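>>> play_rows --rows '[0, 0, 0, -0.03, 0, 0.3, 0, 0, -0.08, 0, 0.6, 0, 0, -0.12, 0, 1, -0.01, 0, -0.15, 0, 1, -0.04, 0, -0.153, 0, 1, -0.08, 0, -0.153, 0, 1, -0.115, 0, -0.153, 0, 1, -0.136, 0, -0.153, 0, 1, -0.136, 0, -0.153, 0, 1, -0.136, 0, -0.153, 0]'

```text
time: 17.05
eef_pos: [519.7, -188.2, 333.1]
tcp_rot: [0.003, 0.706, 0.708, 0.005]
contact_force: [0.5, -0.2, -0.3]
grip_width: 0.0
```

Run:
```python
from h import *
for i,n in enumerate(["wrist","scene","side"]):
    im=get_image(n);np.savez(n+"10.npz",E=im["extrinsics"],K=im["K"])
    hsv=cv2.cvtColor(im["pixels"],cv2.COLOR_BGR2HSV)
    for m in mark_of("button_top",n)[:2]: print(n,m,ray(im,m["pixel"],222).round(1))
    for m in regions_of("button_top",n)[:1]:
        ys,xs=np.where(m["mask"]);print("mask",m["confidence"],m["extent"],ray(im,(xs.mean(),ys.mean()),222).round(1))
    v=im["pixels"] if n=="wrist" else im["pixels"][130:230,250:370]
    f=1.5 if n=="wrist" else 5
    cv2.imwrite(f"pics/{n}10v.png",cv2.resize(v,None,fx=f,fy=f,interpolation=2))
rel([519.5,-219,330],90)
```

```text
wrist {'pixel': [254.9, 220.5], 'confidence': 0.58} [ 520.5 -217.6  222. ]
mask 0.97 [236.7, 200.5, 267.6, 229.5] [ 515.7 -209.6  222. ]
scene {'pixel': [318.4, 173.2], 'confidence': 0.54} [ 509.  -216.3  222. ]
mask 0.28 [221.0, 196.8, 254.5, 213.9] [491.2  65.5 222. ]
side {'pixel': [294.8, 147.9], 'confidence': 0.62} [ 519.6 -219.5  222. ]
t 17.5 pos [ 519.6 -189.8  333. ] toolx 90.0 tilt [ 0.011  0.002 -1.   ] w -0.3 F [-0.2 -0.4 -0.1] q [ 0.86  0.41 -0.85  1.55  0.31  1.31 -0.02]
shift m [-0.0292 -0.0001  0.0029] turn -0.0
```

View pics/wrist10v.png

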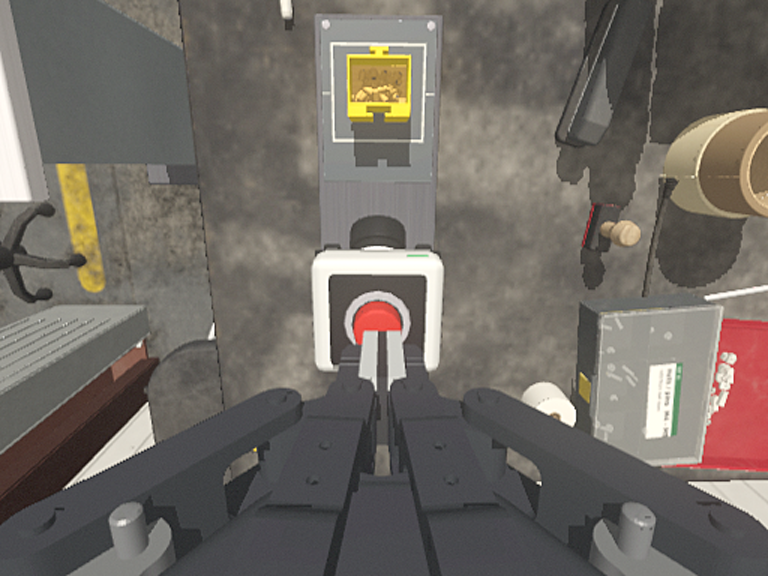

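View pics/scene10v.png

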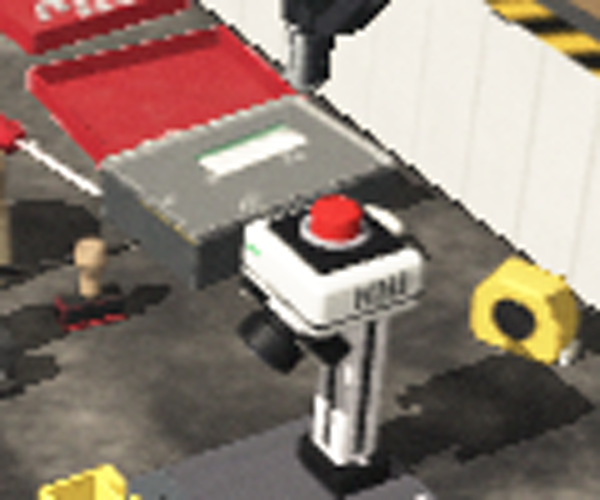

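Run:
```python
from h import *
d=np.load("wrist10.npz");im=dict(extrinsics=d["E"],K=d["K"])
for u,v,z in [(355,318,222),(403,318,222),(379,299,222),(312,255,206),(442,255,206),(347,320,206),(410,320,206)]: print(u,v,ray(im,(u/1.5,v/1.5),z).round(1))
d=np.load("scene10.npz");im=dict(extrinsics=d["E"],K=d["K"])
for u,v in [(310,208),(362,208),(335,194)]: print(ray(im,(250+u/5,130+v/5),222).round(1))
```

```text
355 318 [ 504.1 -209.3  222. ]
403 318 [ 532.9 -209.4  222. ]
379 299 [ 518.5 -197.4  222. ]
312 255 [ 477.6 -174.3  206. ]
442 255 [ 557.2 -174.3  206. ]
347 320 [ 498.1 -216.7  206. ]
410 320 [ 538.4 -216.8  206. ]
[ 525.5 -204.4  222. ]
[ 510.5 -232.   222. ]
[ 531.3 -226.6  222. ]
```

>>> play_rows --rows '[1, -0.01, -0.001, 0.005, 0, 1, -0.02, -0.001, 0.015, 0, 1, -0.0267, -0.001, 0.03, 0, 1, -0.0267, -0.001, 0.045, 0, 1, -0.0267, -0.001, 0.06, 0, 1, -0.0267, -0.001, 0.07, 0, 1, -0.0267, -0.001, 0.078, 0, 1, -0.0267, -0.001, 0.082, 0, 1, -0.0267, -0.001, 0.084, 0, 1, -0.0267, -0.001, 0.084, 0]'

```text
time: 18.75
eef_pos: [519.7, -216.3, 249.1]
tcp_rot: [0.003, 0.707, 0.707, 0.005]
contact_force: [-1.5, -0.4, -0.3]
grip_width: 0.0
```

Run:
```python
from h import *
rel([518.5,-216.5,245],90)
for n in ["wrist","scene","side"]:
    im=get_image(n)
    v=im["pixels"][150:350,150:350] if n=="wrist" else im["pixels"][130:230,250:370]
    f=3 if n=="wrist" else 5
    cv2.imwrite(f"pics/{n}11v.png",cv2.resize(v,None,fx=f,fy=f,interpolation=2))
rel([518.5,-216.5,241],90)
```

```text
t 18.75 pos [ 519.7 -216.3  249.1] toolx 90.0 tilt [ 0.012  0.002 -1.   ] w 0.0 F [-1.5 -0.4 -0.3] q [ 0.88  0.49 -0.81  1.67  0.38  1.13 -0.04]
shift m [-0.0002 -0.0012  0.0041] turn 0.0
t 18.9 pos [ 519.7 -216.4  249.2] toolx 90.0 tilt [ 0.012  0.002 -1.   ] w -0.3 F [ 0.4 -0.7 -0. ] q [ 0.88  0.49 -0.81  1.67  0.38  1.13 -0.04]
shift m [-0.0002 -0.0013  0.0082] turn -0.0
```

View pics/wrist11v.png

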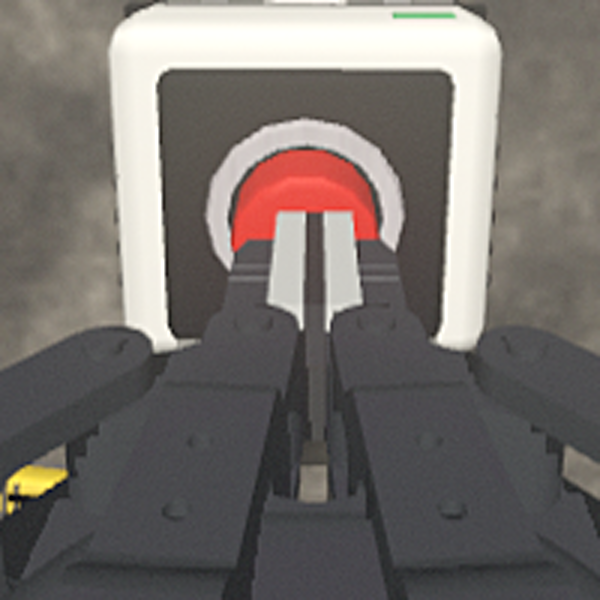

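View pics/scene11v.png

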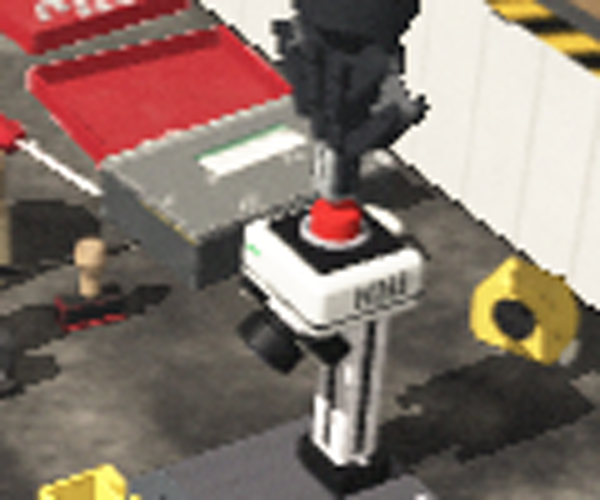

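View pics/side11v.png

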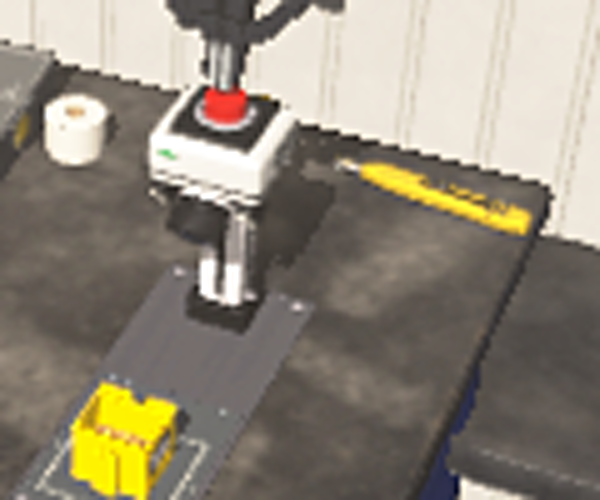

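>>> play_rows --rows '[1, 0, -0.0005, 0.002, 0, 1, 0, -0.001, 0.004, 0, 1, 0, -0.001, 0.006, 0, 1, 0, -0.001, 0.008, 0, 1, 0, -0.001, 0.009, 0, 1, 0, -0.001, 0.01, 0, 1, 0, -0.001, 0.011, 0, 1, 0, -0.001, 0.011, 0, 1, 0, -0.001, 0.011, 0, 1, 0, -0.001, 0.011, 0]'

```text
time: 20.15
eef_pos: [518.8, -216.4, 238.3]
tcp_rot: [0.003, 0.707, 0.707, 0.005]
contact_force: [-1.9, -0.0, 3.1]
grip_width: 0.1
```

Run:
```python
from h import *
rel([518.5,-216.5,236],90)
```

```text
t 20.15 pos [ 518.8 -216.4  238.3] toolx 89.99 tilt [ 0.012  0.002 -1.   ] w 0.1 F [-1.9 -0.   3.1] q [ 0.87  0.5  -0.81  1.69  0.39  1.11 -0.05]
shift m [-0.0001 -0.0003  0.0023] turn -0.0001
```

>>> play_rows --rows '[1, 0, 0, 0.001, 0, 1, 0, 0, 0.002, 0, 1, 0, 0, 0.0026, 0, 1, 0, 0, 0.0026, 0, 1, 0, 0, 0.0026, 0, 1, 0, 0, 0.0026, 0, 1, 0, 0, 0.0026, 0, 1, 0, 0, 0.0026, 0, 1, 0, 0, 0.0026, 0, 1, 0, 0, 0.0026, 0]'

```text
time: 21.4
eef_pos: [518.9, -216.3, 236.1]
tcp_rot: [0.004, 0.707, 0.707, 0.005]
contact_force: [-2.8, 0.2, 8.1]
grip_width: 0.3
```

>>> play_rows --rows '[1, 0, 0, 0.0005, 0, 1, 0, 0, 0.002, 0, 1, 0, 0, 0.0035, 0, 1, 0, 0, 0.005, 0, 1, 0, 0, 0.006, 0, 1, 0, 0, 0.0065, 0, 1, 0, 0, 0.0065, 0, 1, 0, 0, 0.0065, 0, 1, 0, 0, 0.0065, 0, 1, 0, 0, 0.0065, 0]'

```text
time: 22.65
eef_pos: [519.0, -216.3, 231.0]
tcp_rot: [0.004, 0.707, 0.707, 0.005]
contact_force: [-5.4, -0.3, 15.4]
grip_width: 0.3
```

>>> play_rows --rows '[1, 0, 0, 0.0016, 0, 1, 0, 0, 0.002, 0, 1, 0, 0, 0.0024, 0, 1, 0, 0, 0.0024, 0, 1, 0, 0, 0.0024, 0, 1, 0, 0, 0.0024, 0, 1, 0, 0, 0.0024, 0, 1, 0, 0, 0.0024, 0, 1, 0, 0, 0.0024, 0, 1, 0, 0, 0.0024, 0]'

```text
time: 23.9
eef_pos: [519.1, -216.3, 230.8]
tcp_rot: [0.005, 0.707, 0.707, 0.004]
contact_force: [-7.5, 0.4, 22.1]
grip_width: -0.3
```

Run:
```python
from h import *
rel([518.5,-216.5,236],90)
for n in ["scene"]:
    im=get_image(n);v=im["pixels"][130:230,250:370]
    cv2.imwrite(f"pics/{n}12v.png",cv2.resize(v,None,fx=5,fy=5,interpolation=2))
```

```text
t 23.9 pos [ 519.1 -216.3  230.8] toolx 89.97 tilt [ 0.014 -0.002 -1.   ] w -0.3 F [-7.5  0.4 22.1] q [ 0.87  0.51 -0.8   1.71  0.4   1.09 -0.06]
shift m [-0.0002 -0.0005 -0.0052] turn -0.0005
```

View pics/scene12v.png

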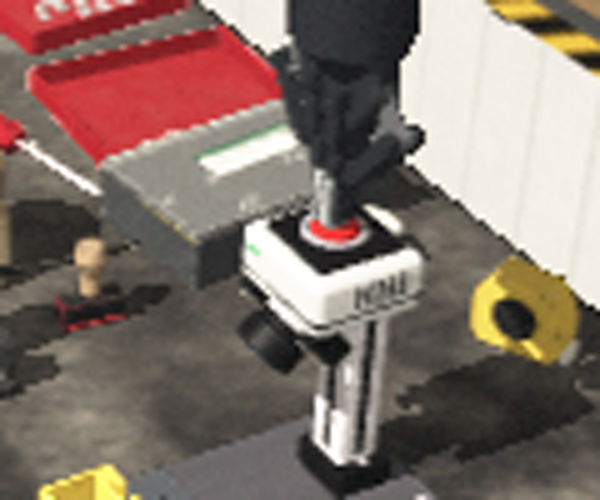

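Fully down at the hard stop (22 N, button nearly flush with its ring). Letting it come up.

>>> play_rows --rows '[1, 0, 0, -0.003, 0, 1, 0, 0, -0.008, 0, 1, 0, 0, -0.014, 0, 1, 0, 0, -0.025, 0, 1, 0, 0, -0.04, 0, 1, 0, 0, -0.06, 0, 1, 0, 0, -0.08, 0, 1, 0, 0, -0.09, 0, 1, 0, 0, -0.09, 0, 1, 0, 0, -0.09, 0]'

```text
time: 25.2
eef_pos: [517.5, -216.2, 320.2]
tcp_rot: [0.005, 0.707, 0.707, 0.004]
contact_force: [-0.1, 0.1, 0.2]
grip_width: -0.3
```

Run:
```python
from h import *
rel([518.5,-216.5,236],90)
for n in ["wrist","scene","side"]:
    im=get_image(n);cv2.imwrite(f"pics/{n}13.png",im["pixels"])
    v=im["pixels"] if n=="wrist" else im["pixels"][130:330,120:370]
    f=1.5 if n=="wrist" else 2.8
    cv2.imwrite(f"pics/{n}13v.png",cv2.resize(v,None,fx=f,fy=f,interpolation=2))
```

```text
t 25.2 pos [ 517.5 -216.2  320.2] toolx 89.97 tilt [ 0.013 -0.001 -1.   ] w -0.3 F [-0.1  0.1  0.2] q [ 0.9   0.43 -0.84  1.56  0.33  1.29  0.01]
shift m [-0.0002 -0.0001  0.0842] turn -0.0006
```

View pics/wrist13v.png

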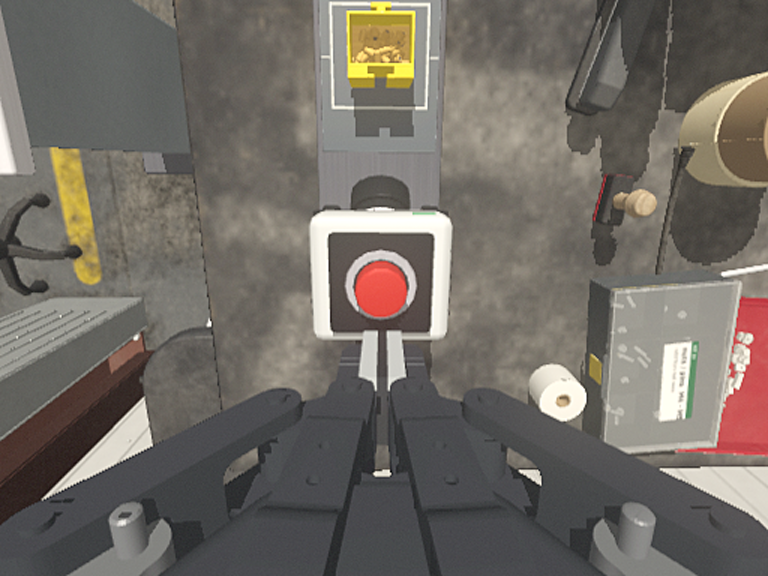

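View pics/scene13v.png

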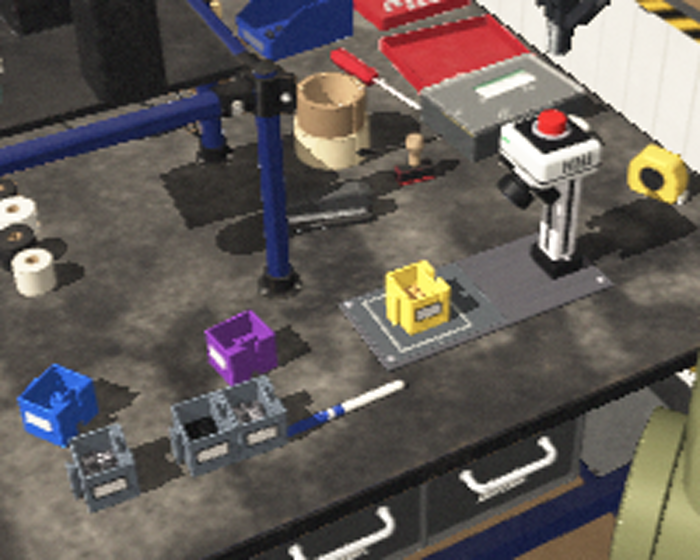

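View pics/side13v.png

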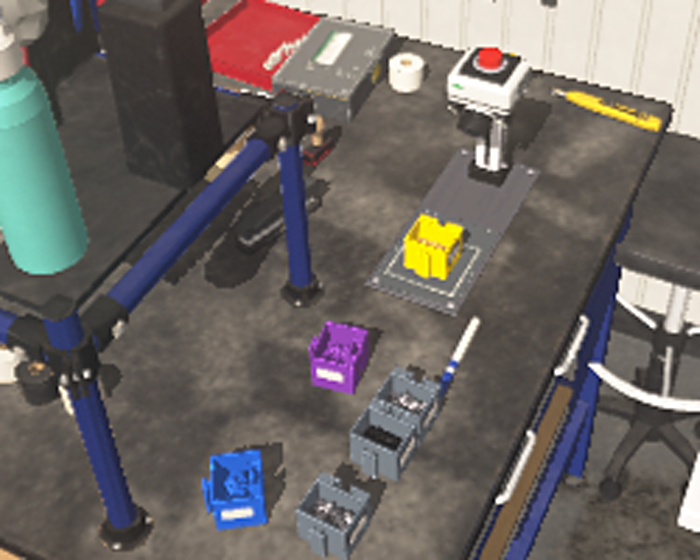

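```bash
python3 -c "
from workcell import workorder
print(workorder.hand_in())"
```

```text
the job is handed in; nothing more can be done
None
```

I lifted the yellow bin straight up out of the row and set it down inside the white outline. I then pressed the red button to halfway, waited, pressed it fully down and let it come back up. The job is handed in; the last move ended at about 25 s, within the 69 s limit.

- **Bin:** When I let go, the gripper was within about 1 mm of the outline's measured centre. The last pictures show the bin level and square inside the lines.
- **Button, halfway:** It read about 8 N and 5 mm down, and I held it there for roughly a second.
- **Button, full press:** My first full press read only 15.4 N, too close to the 16 N needed. I pressed on without letting it up until it read 22 N, 10 mm down, with no further travel. It is back up in the last pictures, and the tool was well clear with almost no force on it.
- **Everything else:** By eye, the grey bins, the blue and purple look-alikes, the marker, stapler, stamp and tape measure are where they started. I did not measure them again.
- **Readings that disagreed:** The cameras' estimates of the button's centre differed by up to 20 mm at first. I settled it with a close wrist-camera view, which put the fingertips over the button.

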